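# Lock the bean hopper onto its dock

### The arm

A 6-joint arm with a two-finger parallel gripper is mounted at the origin on the work surface. World frame = base frame: x ahead of the robot, y to its left, z up, the work surface at z = 0. Lengths are in m, angles in rad, forces in N, time in s.
With the tool pointing down it reaches from about 0.225 to 0.875 m from the base axis. Payload 3.4 kg.
Tool frame: the origin (TCP) lies between the finger pads; the fingertips stand ctrl.tcp_to_tips ahead of it and the grasp point (between the pads) lies 2 mm behind it (ctrl.tcp_to_tips is the distance from the TCP to the fingertips, in m); z points along the fingers, y is the line along which they close (so a half turn about z gives the same grasp; the last joint's range is limited). The gripper opens to 85 mm and grips with 20 to 120 N. Pads are 22 mm wide; open, the fingers measure 114 mm over their backs; the gripper's body (76 mm by 85 mm) begins 54 mm behind the grasp point. The pads swing forward as they close: fully open they stand 13 mm farther back than shut.
Start: joints at [-1.443, 0.276, 1.505, -0, 1.361, -0.121], TCP at [0.142, -0.557, 0.248] pointing down, gripper open.
Joint ranges: [-2.89, 2.89], [-0.75, 2.08], [0.22, 2.7], [-1.18, 4.32], [0.11, 2.71], [-2.7, 2.7]. Speed limits (rad/s): [2.57, 2.57, 3.14, 3.14, 3.14, 3.14].

### API

Orientations are given as [roll, pitch, yaw] about the fixed x, y, z axes, in that order (R = Rz(yaw) Ry(pitch) Rx(roll)).
In Python, from station import ctrl, snapshot, camera_params gives the robot as it stands.
- The arm moves only by the shell command python3 -m creep 'ROWS' [FORCE]. ROWS is JSON, a list of rows, each a list of 5 numbers: the shift along the tool's x, y, z in cm, then the turn about the tool's z in rad, then the finger opening in cm, from 0 to 8.54. In form: [[x, y, z, spin, grip], ...]. A call has 1 to 5 rows; each row is the pose to reach, as a shift and turn from the pose commanded when the call began, along the tool's axes at that moment; what a row does not reach only later rows make up. A row lasts 1/10 s, in which the tool goes at most 50 mm and 8.59 degrees, less where a joint would pass 70% of its speed; a pose out of reach is approached as far as the arm can. A call with a gripper value outside its range is refused whole. The fingers move at their own pace and stop on an object; FORCE is the grip in N (left out, the last holds). Time passes only in rows, so rows that repeat a pose let the fingers close. It gives the time, the measured TCP pose, the force, the opening and the grip force at its end, in the units of the state.
- ctrl.observe(): the state, without advancing time (a new reading comes with each control period).
- snapshot(name): name is "scene" or "top"; returns the picture (384x512x3 uint8, red, green, blue); there is no depth.
- camera_params(name): a dict with "fx", "fy", "cx", "cy" (pixels), "k1" (the pictures are not rectified: a ray, as slopes to the right and down, at radius r is drawn at 1 + k1 r^2 times it, then the intrinsics apply), "eye" and "orientation" of the camera in the world. Camera axes: x right, y down, z forward; pixel columns grow to the right and rows downward; lengths in m; the calibration is good to about 2 mm. A picture is of the moment at which its call begins. camera_params takes no time and is no camera call.
- ctrl.close_job(): hands the job in; it is judged then, once.
The state is a dict: "time_s": time; "qpos": joint angles; "joint_vel": joint speeds; "joint_torque": joint torques, N m; "eef_pos": TCP position; "tcp_rot": TCP orientation; "ft_force": force on the tool from outside, world axes, zero at the start; "wrist_torque": the same for the moment, N m; "gripper_width": opening from 0.0 (shut) to 1.0 (fully open); "grip_force": force on a finger pad.
Only numpy, scipy, OpenCV 4.12 (cv2) and the standard library are available. Lean on these libraries where they do the work, as an engineer would, in place of code of your own. Each camera call takes 0.05 s, during which the arm holds its last target. There are 200 camera calls.

### The job

The clear bean hopper on the counter is turned off its locking position. Swing it round by its upright handle until the hole in its neck lines up with the pin guide (its handle arm then lies over the narrow tongue of the dock), then push the locking pin fully home until its knob meets the guide. Leave the tamper, cup, pitcher and syrup bottle standing where they are.

Things in the scene. Friction and masses are not known exactly. Their poses are not given: they have to be found in the camera images.
- dock: Fixed hopper dock (placed differently each run): dark steel disc 196 mm across, 15 mm high. Origin: disc centre on the counter; z up. A tongue 24 mm wide reaches along +x to 175 mm. On the +y side stands the grey pin guide, 37 mm wide, from y = 78 to 138 mm, top z = 78 mm, with a 19 mm square bore along y, its axis at x = 0, z = 60 mm.
- hopper (a joint): Turn of the hopper about the dock's vertical axis (rad), counter-clockwise from above positive. 0 = neck hole in line with the guide's bore, handle over the tongue (dock +x). Starts at -1.1 to -0.45. Stays where it is left: friction 0.35 N m (2.5 N at the post); end stops at -1.35 and 0.45, no click at 0. The pin's nose finds the hole within about 0.04 rad.
- handle (a point): Middle (half-way up) of the hopper's upright black handle post: 24 mm diameter, z = 91 to 151 mm, 150 mm from the dock's axis, at the end of a flat arm 24 mm wide (z = 79 to 93 mm). Push it from either side, hook it or pinch it from above.
- neck_hole (a point): Middle of the mouth of the 21 mm square hole in the hopper's neck: 70 mm from the dock's axis, z = 60 mm, a quarter turn counter-clockwise from the handle. The aluminium neck is 140 mm across, wall 8 mm, 95 mm high; above it a clear bowl and black lid 174 mm across, lid knob top at z = 182 mm.
- guide_mouth (a point): Middle of the outer mouth of the guide's bore, z = 60 mm, 138 mm from the dock's axis along the dock's +y. The knob's inner face rests against this face when the pin is home.
- pin_knob (a point): Centre of the locking pin's black round knob: 36 mm diameter, 14 mm thick, z about 59 mm. Its -y runs along the level 16 mm steel shank, which reaches 105 mm from here, the last 5 mm tapered to 11 mm. The pin (0.12 to 0.2 kg) lies loose in the guide and slides easily. At the start this point is 179 to 187 mm from the dock's axis; home it is 145 mm.
- pin: The loose locking pin; same origin and axes as pin_knob.
- tamper_mid (a point): Middle of a steel tamper standing near the dock, 58 mm diameter, 92 mm tall, to be left alone.
- cup_mid (a point): Middle of a white mug, 72 mm diameter, 62 mm tall with a handle, standing near the dock, to be left alone.
- pitcher_mid (a point): Middle of a steel milk pitcher, 84 mm diameter, 110 mm tall, to be left alone.
- syrup_mid (a point): Middle of an amber syrup bottle, 68 mm diameter, 200 mm tall, to be left alone.
Things that resemble listed ones, but are neither listed nor needed, are in the scene too. Leave any brown or green look-alike of the pin alone.

How it is judged:
By the outcome, as a careful person would: the job done as asked, in the order asked, and still so for the second after the job is handed in, with the robot touching nothing.
It also fails if it takes over 48 s, if anything falls off the work surface, if the arm or the gripper's body presses on something with over 40 N, if the wrist force passes 120 N, or if a joint passes its speed limit or range.

## Working session

There is one attempt and no reset: what is moved stays moved. The work goes in short steps, Python scripts to look and compute and a shell command to move; the robot and the scene stay as the last step left them, time stands still between calls to the robot, and variables do not carry over. Pictures are saved under pics/ and viewed, at most 10 in all, crops included, and the job is handed in when it is done.

```bash
mkdir -p pics; ls; python3 - <<'E'
from station import ctrl,snapshot,camera_params
import cv2
for n in("scene","top"):
    cv2.imwrite(f"pics/{n}0.png",cv2.cvtColor(snapshot(n),cv2.COLOR_RGB2BGR)); print(n,camera_params(n))
print(ctrl.observe(),ctrl.tcp_to_tips)
E
```

```text
pics
scene {'fx': 415.765537635477, 'fy': 415.765537635477, 'cx': 260.65695503246485, 'cy': 199.94558190956977, 'k1': -0.024560867802834088, 'eye': array([ 1.18975814, -0.53976248,  0.88999178]), 'orientation': array([-2.30448966,  0.01322771,  0.86981834])}
top {'fx': 353.5232542859489, 'fy': 353.5232542859489, 'cx': 250.93396149975487, 'cy': 187.83713340520057, 'k1': 0.006300652804691473, 'eye': array([0.3024928 , 0.02937716, 1.07515406]), 'orientation': array([-2.92363045, -0.00448467, -1.62657035])}
{'time_s': 0.1, 'qpos': array([-1.44298459e+00,  2.76520984e-01,  1.50601824e+00,  2.38516394e-05,
        1.36070354e+00, -1.20998170e-01]), 'joint_vel': array([-0.00089025, -0.00165261, -0.00169459,  0.00129231, -0.00157593,
        0.00072224]), 'joint_torque': array([ 1.35073202e-03, -4.17699015e+01, -2.46404725e+01, -5.35653612e-05,
        5.85480520e-03,  9.26372621e-06]), 'eef_pos': array([ 0.14154012, -0.55684334,  0.24752767]), 'tcp_rot': array([-3.13995742e+00, -2.22322576e-04,  2.48804730e-01]), 'ft_force': array([0.17568824, 0.39983614, 0.08657307]), 'wrist_torque': array([0.001491  , 0.00095754, 0.07148063]), 'grip_force': 0.0, 'gripper_width': 0.9987801275919562} 0.017
```

View pics/top0.png

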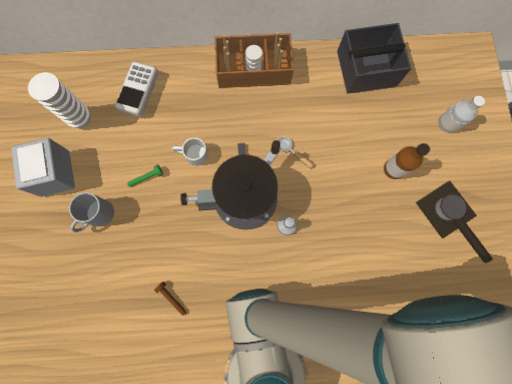

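View pics/scene0.png

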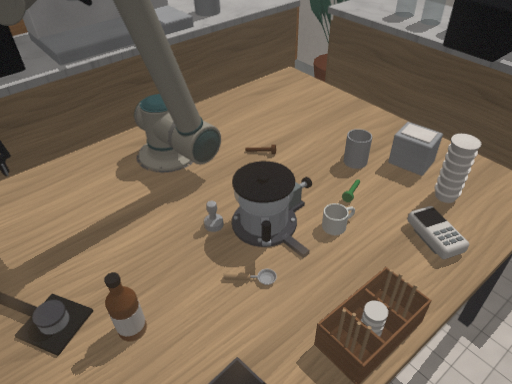

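The top view shows the dock at about (246,190), with the guide to its left at (206,198) and the knob at (184,199). The tongue is at (241,148) and the handle post at (276,148). The tamper is at (288,226) and the cup at (195,151).

```bash
cat > h.py <<'E'
import numpy as np,cv2
from scipy.spatial.transform import Rotation as R
from station import ctrl,snapshot,camera_params
def ray(n,u,v):
    c=camera_params(n); a=np.array([(u-c['cx'])/c['fx'],(v-c['cy'])/c['fy']]); s=a.copy()
    for _ in range(9): s=a/(1+c['k1']*(s@s))
    return np.array(c['eye']),R.from_euler('xyz',c['orientation']).apply([*s,1])
def onz(n,u,v,z):
    e,d=ray(n,u,v); return e+d*(z-e[2])/d[2]
def proj(n,p):
    c=camera_params(n); q=R.from_euler('xyz',c['orientation']).inv().apply(np.array(p)-c['eye']); s=q[:2]/q[2]; s=s*(1+c['k1']*(s@s))
    return s*[c['fx'],c['fy']]+[c['cx'],c['cy']]
E
python3 - <<'E'
import cv2
a=cv2.imread('pics/top0.png')[125:240,170:310]; b=cv2.imread('pics/scene0.png')[155:265,200:340]
cv2.imwrite('pics/t1.png',cv2.resize(a,None,fx=5.5,fy=5,interpolation=cv2.INTER_CUBIC)[:, :] if 0 else cv2.resize(a,None,fx=5,fy=5,interpolation=cv2.INTER_CUBIC))
cv2.imwrite('pics/s1.png',cv2.resize(b,None,fx=5,fy=5,interpolation=cv2.INTER_CUBIC))
E
```

```text
(no output)
```

View pics/t1.png

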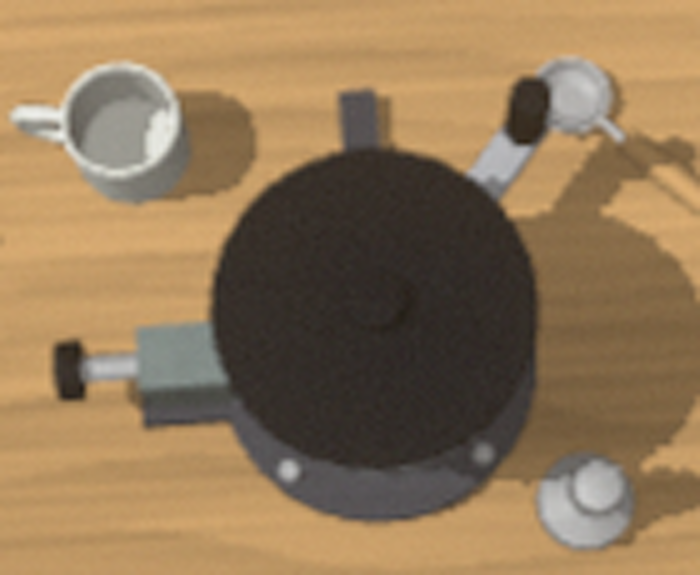

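View pics/s1.png

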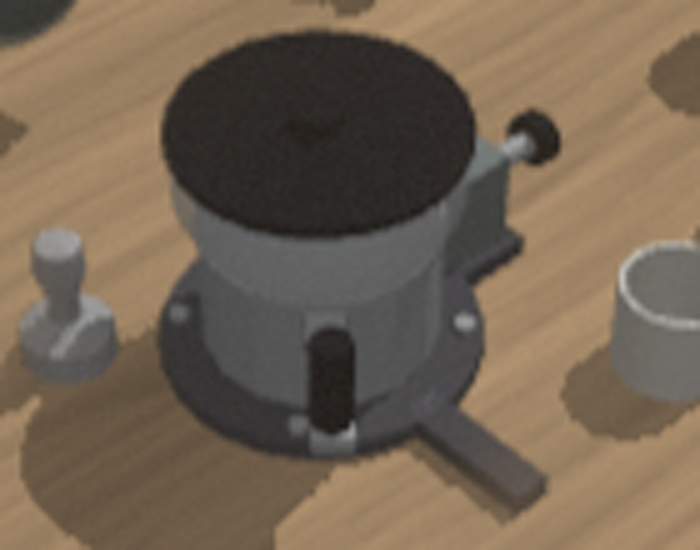

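The crops show these features:
- **Top crop:** guide outer edge at (138,360), knob at (69,370), tongue end at (358,92), lid centre at (375,308), post top at about (530,95).
- **Scene crop:** post top at (332,342), knob at (535,138).

```bash
python3 - <<'E'
from h import *
T=lambda x,y,z:onz('top',(x+.5)/5-.5+170,(y+.5)/5-.5+125,z)
S=lambda x,y,z:onz('scene',(x+.5)/5-.5+200,(y+.5)/5-.5+155,z)
np.set_printoptions(precision=4,suppress=True)
P=dict(guideout=T(138,360,.078),knobT=T(69,370,.059),knobS=S(535,138,.059),knobTtop=T(69,340,.059),tongue=T(358,92,.015),tongueS0=S(515,508,.015),tongueS1=S(545,482,.015),lid=T(375,308,.165),lidS=S(320,134,.165),postT=T(530,92,.151),postS=S(332,342,.151),discbot=T(380,520,.015),discbotS=S(322,458,.0),discL=S(160,335,.015),discR=S(484,335,.015),
 cup=T(118,110,.062),tamp=T(598,485,.092),tampS=S(58,245,.092),spoon=T(575,95,.02))
for k,v in P.items(): print(k,v[:2])
# disc+lid fits
k=(P['knobT']+P['knobS'])[:2]/2; g=P['guideout'][:2]; t=(P['tongueS0']+P['tongueS1'])[:2]/4+P['tongue'][:2]/2
# dock pose lsq
from scipy.optimize import least_squares
def f(p):
    c=p[:2];cx=np.array([np.cos(p[2]),np.sin(p[2])]);cy=np.array([-cx[1],cx[0]])
    return np.r_[c+.138*cy-g,c+.175*cx-t,c-P['lid'][:2],c-P['lidS'][:2],(k-c)@cx]
r=least_squares(f,[.35,0,0]);p=r.x;print(p,r.fun)
for n in('postT','postS'):
    d=P[n][:2]-p[:2];print(np.hypot(*d),np.arctan2(d[1],d[0])-p[2])
print('knob dist',np.hypot(*(k-p[:2])))
E
```

```text
guideout [0.5055 0.1681]
knobT [0.5056 0.2111]
knobS [0.5092 0.2083]
knobTtop [0.5235 0.2108]
tongue [0.6832 0.0342]
tongueS0 [0.691  0.0159]
tongueS1 [0.6884 0.0415]
lid [0.5089 0.0305]
lidS [0.5163 0.0266]
postT [ 0.6292 -0.0611]
postS [ 0.6316 -0.064 ]
discbot [0.4127 0.0345]
discbotS [ 0.5842 -0.0317]
discL [ 0.4574 -0.05  ]
discR [0.5835 0.0956]
cup [0.6627 0.1788]
tamp [ 0.4175 -0.0884]
tampS [ 0.426  -0.0932]
spoon [ 0.672 -0.102]
[0.5115 0.0286 0.0252] [ 0.0026 -0.0015 -0.      0.0015  0.0027 -0.0019 -0.0048  0.002   0.0004]
0.14798044365542484 -0.6760399843049419
0.1515765410460259 -0.6819425212111524
knob dist 0.18113775042672176
```

```bash
cat > go.py <<'E'
import sys
from h import *
o=ctrl.observe(); t=list(map(float,sys.argv[1:]))
r=R.from_euler('xyz',o['tcp_rot']); d=r.inv().apply(np.array(t[:3])-o['eef_pos'])*100
s=(o['tcp_rot'][2]-t[3]+np.pi)%(2*np.pi)-np.pi
print('row',d.round(2),round(s,3),'q',o['qpos'].round(2),'f',o['ft_force'].round(1))
E
python3 -m creep '[[59.6,-35.9,0,0.9,8.5],[59.6,-35.9,0,0.9,8.5],[59.6,-35.9,0,0.9,8.5],[59.6,-35.9,0,0.9,8.5],[59.6,-35.9,0,0.9,8.5]]' 40
python3 go.py .630 -.0625 .248 -.656
```

```text
time_s: 0.6
eef_pos: [0.3077, -0.3895, 0.248]
tcp_rot: [-3.141, 0.0, -0.46]
ft_force: [0.6, -0.5, -1.2]
gripper_width: 0.996
grip_force: 0.0
row [ 1.439e+01 -4.360e+01  2.000e-02] 0.196 q [-1.04  0.16  1.66  0.    1.32  0.99] f [ 0.6 -0.5 -1.2]
```

```bash

python3 -m creep '[[14.4,-43.6,0,0.196,8.5],[14.4,-43.6,0,0.196,8.5],[14.4,-43.6,0,0.196,8.5],[14.4,-43.6,0,0.196,8.5],[14.4,-43.6,0,0.196,8.5]]' 
python3 go.py .630 -.0625 .248 -.656
```

```text
time_s: 1.1
eef_pos: [0.4782, -0.2147, 0.2481]
tcp_rot: [3.141, 0.0, -0.649]
ft_force: [0.7, -1.0, -0.5]
gripper_width: 0.994
grip_force: 0.0
row [  2.89 -21.3    0.  ] 0.007 q [-0.55  0.2   1.61 -0.    1.33  1.67] f [ 0.7 -1.  -0.5]
```

```bash

python3 -m creep '[[2.6,-20.5,0,0,8.5],[2.6,-20.5,0,0,8.5],[2.6,-20.5,0,0,8.5],[2.6,-20.5,0,0,8.5],[2.6,-20.5,0,0,8.5]]' 
python3 -m creep '[[0,0,0,0,8.5]]' 
python3 go.py .630 -.0625 .13 -.656
```

```text
time_s: 1.6
eef_pos: [0.6252, -0.0644, 0.2471]
tcp_rot: [-3.139, 0.001, -0.645]
ft_force: [-1.1, -0.5, -0.6]
gripper_width: 0.998
grip_force: 0.0
time_s: 1.7
eef_pos: [0.6224, -0.0677, 0.2472]
tcp_rot: [3.14, 0.002, -0.647]
ft_force: [-1.0, -0.4, -0.4]
gripper_width: 0.994
grip_force: 0.0
row [ 0.32 -0.89 11.72] 0.009 q [-0.22  0.35  1.39 -0.    1.4   2.  ] f [-1.  -0.4 -0.4]
```

```bash

python3 -m creep '[[0.3,-0.9,3,0,8.5],[0.3,-0.9,7,0,8.5],[0.3,-0.9,10,0,8.5],[0.3,-0.9,11.7,0,8.5],[0.3,-0.9,11.7,0,8.5]]' 
python3 -m creep '[[0,0,0,0,2],[0,0,0,0,2],[0,0,0,0,2],[0,0,0,0,2],[0,0,0,0,2]]' 40
python3 - <<'E'
from h import *
cv2.imwrite('pics/s2.png',cv2.cvtColor(snapshot('scene'),cv2.COLOR_RGB2BGR)[100:300,150:400].repeat(3,0).repeat(3,1))
E
```

```text
time_s: 2.2
eef_pos: [0.6263, -0.0649, 0.1283]
tcp_rot: [3.138, 0.006, -0.651]
ft_force: [0.5, -0.2, 0.3]
gripper_width: 0.995
grip_force: 0.0
time_s: 2.7
eef_pos: [0.6302, -0.0639, 0.1326]
tcp_rot: [-3.141, -0.002, -0.649]
ft_force: [-0.7, -0.6, 5.1]
gripper_width: 0.269
grip_force: 39.2
```

View pics/s2.png

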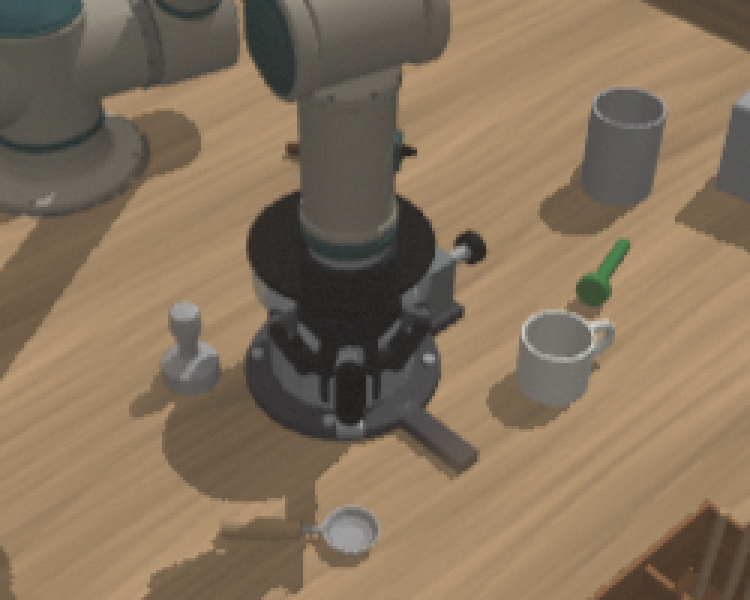

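The post is pinched at an opening of about 23 mm. I'll swing it along its arc now.

```bash

python3 -m creep '[[-0.07,-1.5,0,-0.1,2],[-0.3,-2.98,0,-0.2,2],[-0.67,-4.43,0,-0.3,2],[-1.18,-5.84,0,-0.4,2],[-1.84,-7.19,0,-0.5,2]]' 
python3 -m creep '[[0,0,0,0,2],[0,0,0,0,2]]'
python3 go.py .661 .032 .1326 .02
```

```text
time_s: 3.25
eef_pos: [0.6603, 0.0049, 0.1326]
tcp_rot: [3.141, -0.004, -0.146]
ft_force: [2.0, -1.6, 3.6]
gripper_width: 0.266
grip_force: 39.3
time_s: 3.45
eef_pos: [0.6604, 0.0053, 0.1326]
tcp_rot: [-3.141, -0.005, -0.151]
ft_force: [3.0, 2.1, 6.1]
gripper_width: 0.271
grip_force: 39.5
row [-0.34 -2.65  0.  ] -0.171 q [-0.1   0.48  1.49  0.    1.18  1.62] f [3.  2.1 6.1]
```

```bash

python3 -m creep '[[-0.07,-0.9,0,-0.06,2],[-0.2,-1.8,0,-0.12,2],[-0.27,-2.65,0,-0.17,2],[-0.27,-2.65,0,-0.17,2],[-0.27,-2.65,0,-0.17,2]]' 
python3 - <<'E'
from h import *
a=cv2.cvtColor(snapshot('scene'),cv2.COLOR_RGB2BGR)[170:270,220:340]; b=cv2.cvtColor(snapshot('top'),cv2.COLOR_RGB2BGR)[125:225,170:300]
cv2.imwrite('pics/s3.png',cv2.resize(a,None,fx=6,fy=6,interpolation=cv2.INTER_CUBIC));cv2.imwrite('pics/t3.png',cv2.resize(b,None,fx=6,fy=6,interpolation=cv2.INTER_CUBIC))
E
```

```text
time_s: 3.95
eef_pos: [0.6624, 0.0313, 0.1326]
tcp_rot: [-3.141, -0.006, 0.018]
ft_force: [5.8, 2.7, 4.6]
gripper_width: 0.268
grip_force: 39.5
```

View pics/s3.png

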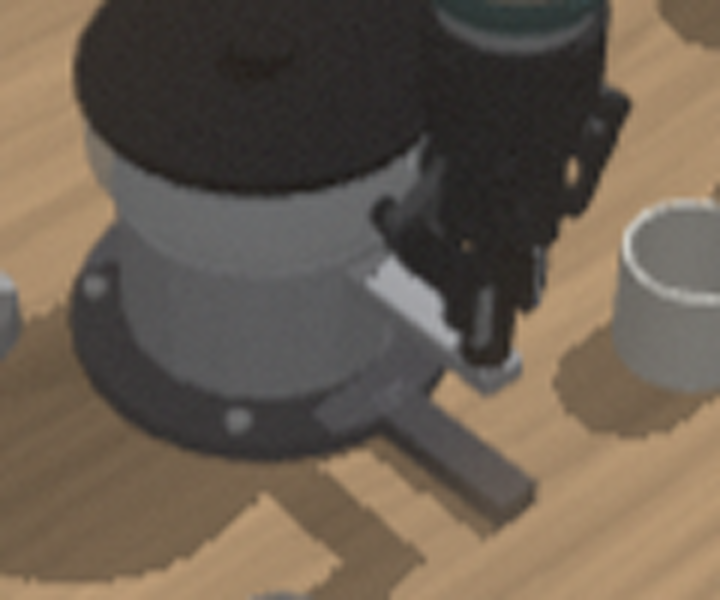

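View pics/t3.png

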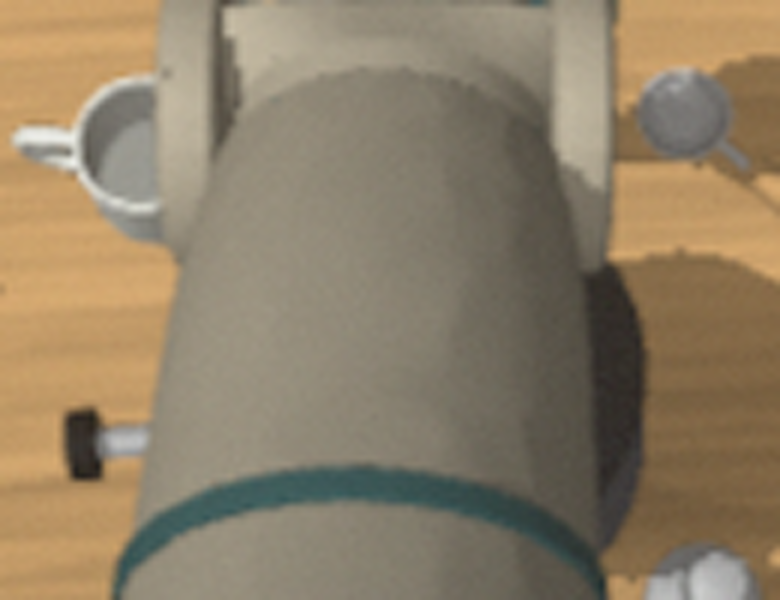

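In the scene crop the arm end corners are at about (487,380) and (521,357), and the tongue end's top corners at about (490,508) and (533,482). They look closely in line, so I'll quantify the difference.

```bash
python3 - <<'E'
from h import *
S=lambda x,y,z:onz('scene',(x+.5)/6-.5+220,(y+.5)/6-.5+170,z)[:2]
a=S(487,378,.093),S(521,357,.093); t=S(490,508,.015),S(533,482,.015)
print('armend',a,'tongue',t)
ang=lambda p,q:np.arctan2(*(q-p)[::-1])
print('tongue edges',ang(S(383,415,.015),t[0]),ang(S(420,390,.015),t[1]))
print('arm edge',ang(S(365,288,.093),a[0]))
T=lambda x,y,z:onz('top',(x+.5)/6-.5+170,(y+.5)/6-.5+125,z)[:2]
print('knob',T(83,444,.059),'shank',T(148,439,.06), 'lid right',T(645,380,.16))
c=np.array([.5115,.0286])
for m in (sum(a)/2,sum(t)/2): print(m,ang(c,m),np.hypot(*(m-c)))
E
```

```text
armend (array([0.67450609, 0.01928346]), array([0.6751848 , 0.03954227])) tongue (array([0.68357641, 0.01797054]), array([0.68531284, 0.04392332]))
tongue edges -0.025905134793215906 -0.004217019452708945
arm edge 0.03359867775920571
knob [0.50564675 0.21100641] shank [0.50618784 0.17924264] lid right [ 0.50062689 -0.05525517]
[0.67484545 0.02941287] 0.004976325519943895 0.1633474706849039
[0.68444462 0.03094693] 0.013569566725047982 0.17296054701986552
```

The hopper is within about 0.01 rad of the lock position. I'll release it, lift, and go behind the knob.

```bash

python3 -m creep '[[0,0,0,0,8.5],[0,0,0,0,8.5],[0,0,0,0,8.5],[0,0,0,0,8.5]]' 
python3 -m creep '[[0,0,-4,0,8.5],[0,0,-8,0,8.5],[0,0,-12,0,8.5],[0,0,-12,0,8.5]]' 
python3 go.py .505 .255 .25 1.59
```

```text
time_s: 4.45
eef_pos: [0.6591, 0.0311, 0.1306]
tcp_rot: [3.141, 0.002, 0.02]
ft_force: [1.1, -0.6, -0.1]
gripper_width: 0.931
grip_force: 0.0
time_s: 4.85
eef_pos: [0.6628, 0.0312, 0.2582]
tcp_rot: [3.14, -0.012, 0.02]
ft_force: [0.6, -0.8, 0.3]
gripper_width: 0.992
grip_force: 0.0
row [-15.33 -22.7    0.6 ] -1.57 q [-0.06  0.4   1.29 -0.    1.44  1.49] f [ 0.6 -0.8  0.3]
```

```bash

python3 -m creep '[[-15.3,-22.7,0,-1.57,0],[-15.3,-22.7,0,-1.57,0],[-15.3,-22.7,0,-1.57,0],[-15.3,-22.7,0,-1.57,0],[-15.3,-22.7,0,-1.57,0]]'  >/dev/null
python3 go.py .505 .255 .25 1.59
```

```text
row [ 0.62 -1.93  0.05] -0.814 q [ 0.31  0.26  1.52 -0.    1.36  1.1 ] f [ 0.9  1.1 -0.2]
```

```bash

python3 -m creep '[[0.4,-1.5,0,-0.8,0],[0.4,-1.5,0,-0.8,0],[0.4,-1.5,0,-0.8,0],[0.4,-1.5,0,-0.8,0],[0.4,-1.5,0,-0.8,0]]'  >/dev/null
python3 -m creep '[[0,0,0,-0.1,0],[0,0,0,-0.1,0],[0,0,0,-0.1,0]]'
python3 go.py .506 .255 .057 1.59
python3 - <<'E'
from h import *
a=cv2.cvtColor(snapshot('scene'),cv2.COLOR_RGB2BGR)[150:270,200:340]
cv2.imwrite('pics/s4.png',cv2.resize(a,None,fx=5,fy=5,interpolation=cv2.INTER_CUBIC))
E
```

```text
time_s: 6.15
eef_pos: [0.508, 0.2492, 0.2508]
tcp_rot: [-3.141, 0.0, 1.618]
ft_force: [0.2, -1.3, 0.4]
gripper_width: 0.002
grip_force: 0.0
row [ 0.6  -0.15 19.38] 0.028 q [ 0.33  0.26  1.52 -0.    1.36  0.29] f [ 0.2 -1.3  0.4]
```

View pics/s4.png

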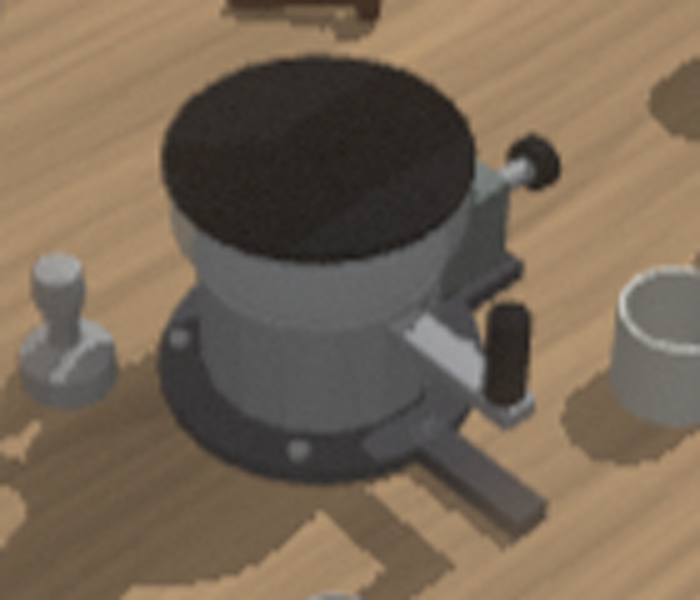

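The handle lies over the tongue and the knob at (535,162) is clear. I'll descend behind the knob.

```bash

python3 -m creep '[[0.6,-0.15,4,0.03,0],[0.6,-0.15,9,0.03,0],[0.6,-0.15,14,0.03,0],[0.6,-0.15,19.4,0.03,0],[0.6,-0.15,19.4,0.03,0]]'
python3 -m creep '[[-0.5,0,0,0,0],[-1,0,0,0,0],[-1.5,0,0,0,0],[-2,0,0,0,0],[-2.5,0,0,0,0]]'
python3 go.py .506 .20 .057 1.59
```

```text
time_s: 6.7
eef_pos: [0.5016, 0.2533, 0.0516]
tcp_rot: [-3.129, 0.005, 1.589]
ft_force: [-1.1, -0.4, -0.2]
gripper_width: -0.003
grip_force: 0.0
time_s: 7.2
eef_pos: [0.5079, 0.2299, 0.0588]
tcp_rot: [3.139, -0.001, 1.59]
ft_force: [-0.0, 0.3, 0.3]
gripper_width: -0.001
grip_force: 0.0
row [-2.99 -0.24  0.18] 0.0 q [ 0.3   0.42  1.81 -0.    0.91  0.28] f [-0.   0.3  0.3]
```

```bash

python3 -m creep '[[-0.3,-0.1,0,0,0],[-0.6,-0.2,0,0,0],[-0.9,-0.2,0,0,0],[-1.2,-0.2,0,0,0],[-1.5,-0.2,0,0,0]]'
python3 -m creep '[[-0.3,0,0,0,0],[-0.6,0,0,0,0],[-0.9,0,0,0,0],[-1.1,0,0,0,0]]'
```

```text
time_s: 7.7
eef_pos: [0.5055, 0.2152, 0.0573]
tcp_rot: [3.141, -0.0, 1.591]
ft_force: [-0.4, 0.8, 1.5]
gripper_width: -0.002
grip_force: 0.8
time_s: 8.1
eef_pos: [0.5058, 0.204, 0.0573]
tcp_rot: [3.141, 0.0, 1.59]
ft_force: [0.4, 2.4, 0.4]
gripper_width: -0.003
grip_force: 0.9
```

```bash

python3 -m creep '[[-0.3,0,0,0,0],[-0.6,0,0,0,0],[-0.8,0,0,0,0],[-1.0,0,0,0,0]]'
python3 -m creep '[[-0.15,0,0,0,0],[-0.3,0,0,0,0],[-0.4,0,0,0,0]]'
```

```text
time_s: 8.5
eef_pos: [0.5057, 0.1939, 0.0572]
tcp_rot: [-3.141, 0.0, 1.59]
ft_force: [0.8, 0.9, -0.3]
gripper_width: 0.0
grip_force: 1.4
time_s: 8.8
eef_pos: [0.5064, 0.193, 0.0575]
tcp_rot: [3.14, -0.006, 1.588]
ft_force: [-0.1, 14.1, -2.1]
gripper_width: -0.002
grip_force: 6.9
```

```bash

python3 -m creep '[[-0.15,0,0,0,0],[-0.3,0,0,0,0]]'
python3 -m creep '[[1.5,0,0,0,0],[4,0,0,0,0],[4,0,-6,0,0],[4,0,-12,0,0],[4,0,-14,0,0]]'
python3 - <<'E'
from h import *
t=snapshot('top')[140:240,170:310];s=snapshot('scene')[150:250,200:340]
o=np.vstack([t,s])[...,::-1]
cv2.imwrite('pics/f.png',cv2.resize(o,None,fx=3,fy=3,interpolation=cv2.INTER_CUBIC))
E
```

```text
time_s: 9.0
eef_pos: [0.5064, 0.193, 0.0575]
tcp_rot: [3.14, -0.011, 1.585]
ft_force: [-0.5, 24.5, -1.4]
gripper_width: -0.003
grip_force: 12.4
time_s: 9.5
eef_pos: [0.5048, 0.2269, 0.1993]
tcp_rot: [-3.141, 0.002, 1.591]
ft_force: [0.7, 0.9, 0.1]
gripper_width: -0.001
grip_force: 0.0
```

View pics/f.png

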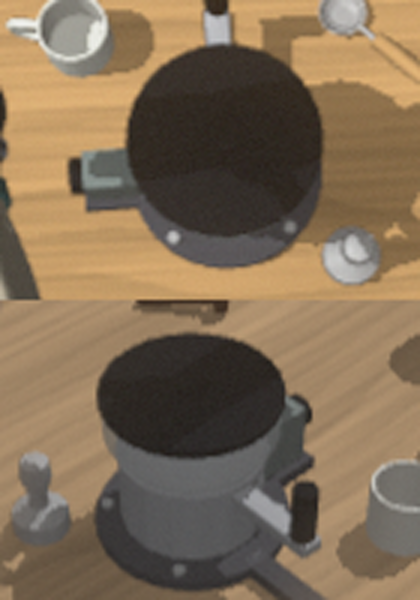

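The picture shows the knob flush against the guide, at (76,175) in the top view, and the handle over the tongue. The cup and tamper are where they were, and the robot is clear of everything.

```bash
python3 -c "
from station import ctrl
print(ctrl.close_job())"
```

```text
the job is handed in; nothing more can be done
None
```

I swung the hopper to its locking position and pushed the pin fully home with its knob against the guide. I touched nothing else and handed the job in after about 10 s of robot time; no verdict came back.

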